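# Press a lens barrel into the sprung V-block of a laser marking fixture

## Robot

A 6-joint arm with a two-finger parallel gripper is mounted at the origin on the work surface. World frame = base frame: x ahead of the robot, y to its left, z up, the work surface at z = 0. Lengths are in mm, angles in degrees, forces in N, time in s.
With the tool pointing down it reaches from about 300 to 850 mm from the base axis. Payload 4.2 kg.
Tool frame: the origin (TCP) lies between the finger pads; the fingertips stand 11 mm ahead of it and the grasp point (between the pads) lies 8 mm behind it (env.tips_ahead is the distance from the TCP to the fingertips, in mm); z points along the fingers, y is the line along which they close (so a half turn about z gives the same grasp; the last joint's range is limited). The gripper opens to 91 mm and grips with 3 to 60 N. Pads are 32 mm wide; open, the fingers measure 118 mm over their backs; the gripper's body (76 mm by 178 mm) begins 60 mm behind the grasp point.
Start: joints at [-72.708, 18.312, 89.639, -0, 72.044, -1.146], TCP at [181.862, -545.501, 196.976] pointing down, gripper open.
Joint ranges: [-177.97, 177.97], [-48.28, 115.42], [12.27, 149.76], [-77.06, 257.06], [2.81, 150.46], [-146.56, 146.56]. Speed limits (degrees/s): [147.25, 147.25, 180, 180, 180, 180].

## Interface

Orientations are given as [roll, pitch, yaw] about the fixed x, y, z axes, in that order (R = Rz(yaw) Ry(pitch) Rx(roll)).
In Python, from workcell import env, cams gives the robot as it stands.
- The arm moves only by the tool step_arm, never from a script. Its arguments are lists of equal length, an entry for each row: "linear": the shift along the tool's x, y, z in units of 30 cm (1.0 is 30 cm), a list of three; "turn": the turn about the tool's z in units of 360 degrees (1.0 is 360 degrees). In form: {"linear": [[tx, ty, tz], ...], "turn": [turn, ...]}. A call has 1 to 20 rows; each row is the pose to reach, as a shift and turn from the pose commanded when the call began, along the tool's axes at that moment, turning the shorter way round; what a row does not reach only later rows make up. A row lasts 1/8 s, in which the tool goes at most 62.5 mm and 10.7 degrees, less where a joint would pass 70% of its speed; a pose out of reach is approached as far as the arm can. A call with a number of a shift or a turn outside -1 to 1 is refused whole. A call with a gripper value outside its range is refused whole. "fingers" is the closure, from -1 (fully open) to 1 (shut), so that 0 is half open, set as the call begins (left out, the last holds). The fingers move at their own pace and stop on an object; "force" is the grip in N (left out, the last holds). Time passes only in rows, so rows that repeat a pose let the fingers close. It gives the time, the measured TCP pose, the force, the opening and the grip force at its end, in the units of the state.
- env.state(): the state, without advancing time (a new reading comes with each control period).
- cams.grab_frame(name): name is "scene" or "top"; returns a dict with "color" (384x512x3 uint8, blue, green, red), "fx", "fy", "cx", "cy" (pixels), "extrinsics" (4x4, takes a point from camera to world coordinates). Camera axes: x right, y down, z forward; pixel columns grow to the right and rows downward; lengths in mm; the calibration is good to about 2 mm. A picture is of the moment at which its call begins. There is no depth.
- env.job_done(): hands the job in; it is judged then, once.
The state is a dict: "time_s": time; "qpos": joint angles; "qvel": joint speeds; "effort": joint torques, N m; "ee_pos": TCP position; "ee_rot": TCP orientation; "force": force on the tool from outside, world axes, zero at the start; "torque": the same for the moment, N m; "gripper_width": finger opening in mm; "gripper_force": force on a finger pad.
Only numpy, scipy, OpenCV 4.12 (cv2) and the standard library are available. Lean on these libraries where they do the work, as an engineer would, in place of code of your own. Each camera call takes 0.05 s, during which the arm holds its last target. There are 200 camera calls.

## Task

Pick the plain lens barrel (the thicker of the two lying cylinders) off its rest and lay it along the groove of the spring-mounted V-block, middle to middle. Once it has settled in the V, push it straight down with the fingers so that it bears well on both faces (not just on one) and the block sinks about 8 mm, half its spring travel, and finish while holding it pressed there, touching the barrel but not the fixture. It carries glass, so never squeeze or push it with more than 40 N, and leave the other things where they are.

Things in the scene. Friction and masses are not known exactly. Their poses are not given: they have to be found in the camera images.
- barrel: Lens barrel to be marked: plain aluminium cylinder, 32 mm in diameter, 110 mm long, with fine dark rings near its ends and flat glass-faced ends, about 0.13 kg. Origin at its centre; x along its axis (it can lie rolled to any angle about x). Either end may point either way. It starts lying along the x axis of rest_a, its axis 25 mm above the table.
- rest_a: Fixed low black rest on which the barrel lies: base plate 110 x 64 x 6 mm, carrying two pairs of short rubber bars (tops 14 mm above the table) that touch the barrel only 30 to 52 mm from its middle; the middle 60 mm over the plate is free for fingers. Origin under the plate's centre on the table; x along the barrel's direction, z up.
- rest_b: A second rest just like rest_a; it carries the spindle. Leave it alone.
- fixture: Fixed grey base plate of the V-block fixture, 150 x 100 x 16 mm, carrying the sprung V-block. Origin under its centre on the table; x along the V groove, z up.
- vee (a joint): How far the spring-mounted V-block is pressed down, m: 0 = up (as found), 0.016 = on its bottom stop. It moves straight down only. Its spring needs about 4 N to start moving and 0.6 N more for each mm (about 9 N at 8 mm); it carries the barrel's own weight without sinking. The block's plate is 120 x 76 x 12 mm, its top 52 mm above the table when up.
- seat (a point): Point on the V-block where the centre of a seated barrel lies, at the middle of the groove; 78.6 mm above the table when the block is up and moves down with it. x along the groove, z up. A seated barrel's crown is 16 mm above this point.
- jaw_left: The V face on the fixture's +y side: two steel pieces in line, sloping 45 degrees, each 34 mm long, from 25.5 to 59.5 mm either side of the middle, so the middle 51 mm of the groove is open for fingers down to the block's plate. The rims of the V stand 77 mm above the table with the block up (1.5 mm below the axis of a seated barrel), and the V is 42 mm wide inside at the rims, 64 mm outside. Origin at the bottom line of the V, mid length.
- jaw_right: The V face on the fixture's -y side, the mirror image of jaw_left. The two faces make a 90 degree V.
- spindle: Bystander: thinner roller spindle, 24 mm in diameter, 100 mm long plus a thin journal at each end (10 mm in diameter, 14 mm long), lying on rest_b. Origin at its centre, x along its axis.
- wash_bottle: Bystander: white wash bottle, 56 mm in diameter, 140 mm high with its spout, standing. Origin under its centre.
- collar: Bystander: steel ring, 42 mm outside, 26 mm hole, 18 mm high, lying flat. Origin under its centre.
Things that resemble listed ones, but are neither listed nor needed, are in the scene too. Leave any pink look-alike of the rest_a alone. Leave any green look-alike of the barrel alone.

How it is judged (in metres and radians):
On the way, in this order (a step that is already met when the one before it is completed fails the run):
1. the barrel is lifted clear of its rest in the gripper (z of barrel in the frame of rest_a above 0.045 m and contact force between barrel and the fingers above 0.5 N and contact force between barrel and rest_a below 0.05 N), for 0.1 s.
2. the barrel lies along the V groove and touches both faces (distance between barrel and seat below 0.015 m and angle between the x axis of barrel and the x axis of seat, either way round below 0.1 rad and contact force between barrel and jaw_left above 0.2 N and contact force between barrel and jaw_right above 0.2 N), for 0.2 s.
At the end, for the whole second after the job is handed in: Still held: fingers press the barrel (over 2 N), not the fixture; V-block sunk 3 to 13 mm; each V face bears at least 1.5 N; barrel at rest along the groove within 0.08 rad, within 15 mm of its middle and 3 mm of its seat sideways and in height (value of joint vee between 0.003 and 0.013 m and contact force between barrel and jaw_left above 1.5 N and contact force between barrel and jaw_right above 1.5 N and contact force between barrel and the fingers above 2 N and contact force between each of the arm, the fingers and fixture below 0.5 N and x of barrel in the frame of seat between -0.015 and 0.015 m and y of barrel in the frame of seat between -0.003 and 0.003 m and z of barrel in the frame of seat below 0.003 m and angle between the x axis of barrel and the x axis of seat, either way round below 0.08 rad and linear speed of barrel below 0.02 m/s); the arm keeps its last pose, push and grip.
It fails at once if the barrel is squeezed or pushed with more than 40 N (contact force between barrel and the fingers above 40 N).
It fails at once if the barrel is banged into the V-block (over 40 N on one face) (contact force between barrel and jaw_left above 40 N or contact force between barrel and jaw_right above 40 N).
It fails at once if another thing is disturbed (moved over 20 mm) (distance of any of spindle, wash_bottle, collar from where it was at the start of the episode above 0.02 m).
It also fails if it takes over 48 s, if anything falls off the work surface, if the arm or the gripper's body presses on something with over 40 N, if the wrist force passes 120 N, or if a joint passes its speed limit or range.

## Working session

There is one attempt and no reset: what is moved stays moved. The work goes in short steps, Python scripts to look and compute and a tool call to move; the robot and the scene stay as the last step left them, time stands still between calls to the robot, and variables do not carry over. Pictures are saved under pics/ and viewed, at most 10 in all, crops included, and the job is handed in when it is done.

Besides the shell and the picture viewer there is one more tool, called after "Call:" by a JSON object that holds its "method" and its "body". step_arm: Moves the arm, as the interface text tells. Its arguments: {"type":"object","properties":{"linear":{"type":"array"},"turn":{"type":"array"},"fingers":{"type":"number"},"force":{"type":"number"}},"required":["linear","turn"]}

```bash
mkdir -p pics; python3 - <<'E'
from workcell import env,cams
import cv2,numpy as np
for n in("scene","top"):
    f=cams.grab_frame(n);cv2.imwrite(f"pics/{n}0.png",f["color"]);print(n,f["fx"],f["fy"],f["cx"],f["cy"],np.round(f["extrinsics"],4).tolist())
print(env.state())
E
```

```text
scene 477.8163077030538 477.8163077030538 250.53218972491538 188.15156769055892 [[-0.7639, 0.4247, -0.4859, 1111.702], [0.6453, 0.495, -0.5819, 782.4241], [-0.0066, -0.7581, -0.6522, 812.902], [0.0, 0.0, 0.0, 1.0]]
top 363.54403789237773 363.54403789237773 257.17424757627407 194.9199975016658 [[-0.0142, -0.9949, 0.0994, 444.133], [-0.9993, 0.0106, -0.0362, 115.2528], [0.035, -0.0998, -0.9944, 898.6181], [0.0, 0.0, 0.0, 1.0]]
{'time_s': 0.1, 'qpos': array([-7.27084398e+01,  1.83470563e+01,  8.96987152e+01, -1.25327766e-03,
        7.20434609e+01, -1.14600440e+00]), 'qvel': array([-0.08646422, -0.13938309, -0.17908663,  0.04715237,  0.02317405,
       -0.02762086]), 'effort': array([-1.74544624e-06, -4.13334703e+01, -2.32510704e+01,  7.28142704e-02,
        4.22784244e-02, -6.72023316e-05]), 'ee_pos': array([ 181.70875664, -545.03713389,  196.21836139]), 'ee_rot': array([-1.79910762e+02, -5.93275844e-04,  1.84379514e+01]), 'force': array([ 0.27485885, -0.92395414, -0.55171479]), 'torque': array([-0.02111985,  0.03570565,  0.00315703]), 'gripper_force': 0.0, 'gripper_width': 91.06838374821864}
```

View pics/top0.png

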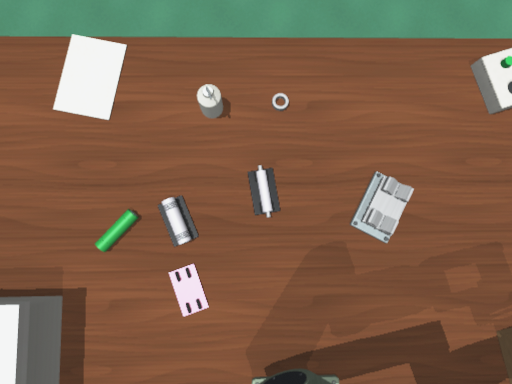

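View pics/scene0.png

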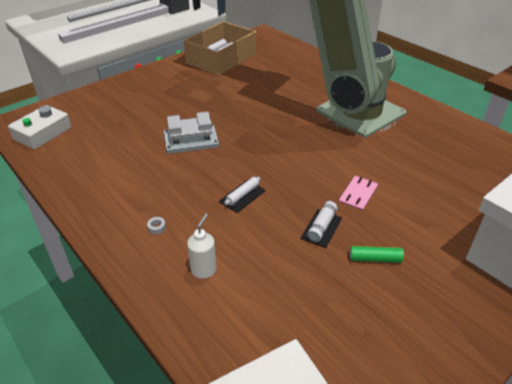

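The top view shows the barrel at about (177,221) on its dark rest and the V-block at (384,207). The spindle is at (264,191), with the green and pink look-alikes to the left. I'll enlarge both targets.

```bash
python3 - <<'E'
import cv2,numpy as np
t=cv2.imread("pics/top0.png")
a=cv2.resize(t[186:256,142:212],None,fx=5.7,fy=5.7,interpolation=cv2.INTER_CUBIC)
b=cv2.resize(t[172:242,349:419],None,fx=5.7,fy=5.7,interpolation=cv2.INTER_CUBIC)
cv2.imwrite("pics/crop0.png",np.hstack([a,b]))
E
```

```text
(no output)
```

View pics/crop0.png

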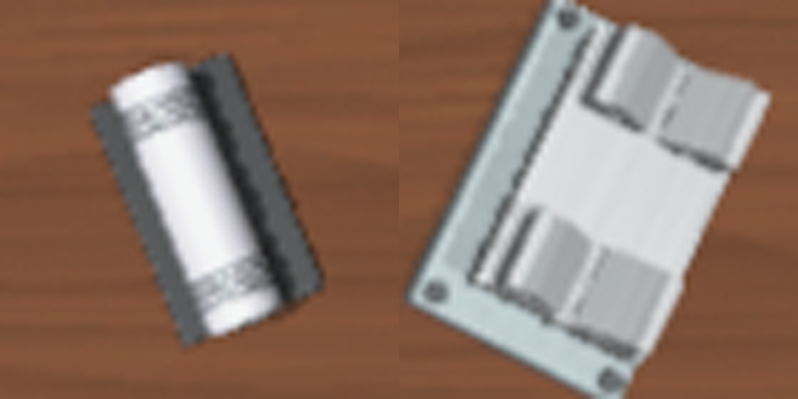

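```bash
cat > h.py <<'E'
import cv2,numpy as np
from scipy.optimize import minimize
from scipy.spatial.transform import Rotation as Ro
K={}
def proj(f,P):
    E=f["extrinsics"];p=(P-E[:3,3])@E[:3,:3]
    return np.c_[f["fx"]*p[:,0]/p[:,2]+f["cx"],f["fy"]*p[:,1]/p[:,2]+f["cy"]]
def place(P,s):
    c,n=np.cos(s[2]),np.sin(s[2]);return P@np.array([[c,n,0],[-n,c,0],[0,0,1]])+[s[0],s[1],0]
def box(x0,x1,y0,y1,z0,z1): return np.array([[x,y,z] for x in(x0,x1) for y in(y0,y1) for z in(z0,z1)],float)
a=np.linspace(0,2*np.pi,40)
def cyl(z): return [np.array([[x,16*np.cos(t),z+16*np.sin(t)] for x in(-55,55) for t in a])]
def jaw(sx,sy): return np.array([[sx*x,sy*y,z] for x in(25.5,59.5) for y,z in((0,56),(0,52),(32,52),(32,77),(21,77))])
FIX=[box(-75,75,-50,50,0,16),box(-60,60,-38,38,40,52)]+[jaw(i,j) for i in(1,-1) for j in(1,-1)]
REST=[box(-55,55,-32,32,0,6)]+cyl(25)
S=6
def sil(f,parts,s,roi):
    x,y,w,h=roi;m=np.zeros((h*S,w*S),np.uint8)
    for P in parts:
        q=((proj(f,place(P,s))-[x,y]+.5)*S-.5);cv2.fillConvexPoly(m,cv2.convexHull(np.round(q*16).astype(np.int32)),255,shift=4)
    return m
def fit(views,parts,s0):
    # views: (frame, soft mask float full-size 0..1, roi)
    def cost(s):
        c=0
        for f,M,r in views:
            x,y,w,h=r;m=cv2.resize(sil(f,parts,s,r),(w,h),interpolation=cv2.INTER_AREA)/255.
            c+=np.abs(m-M[y:y+h,x:x+w]).sum()/m.sum()
        return c
    r=minimize(cost,s0,method="Nelder-Mead",options=dict(initial_simplex=[s0,np.add(s0,[8,0,0]),np.add(s0,[0,8,0]),np.add(s0,[0,0,.1])],xatol=.02,fatol=1e-5,maxiter=400))
    return r.x,r.fun
def ground(f,u,v,z):
    E=f["extrinsics"];d=E[:3,:3]@[(u-f["cx"])/f["fx"],(v-f["cy"])/f["fy"],1];return E[:3,3]+d*(z-E[2,3])/d[2]
E
python3 - <<'E'
from h import *
from workcell import env,cams
F={n:cams.grab_frame(n) for n in("scene","top")}
def m(f,kind):
    h=cv2.cvtColor(f["color"],cv2.COLOR_BGR2HSV).astype(float)
    sat=np.clip((110-h[...,1])/40,0,1)
    if kind=="fix": return sat
    return np.clip((h[...,2]-110)/50,0,1)*sat
rois=dict(bar={"top":(150,188,56,64),"scene":(298,192,46,58)},fix={"top":(344,162,78,90),"scene":(154,102,74,58)})
vis=[]
for k,parts,g in(("bar",cyl(25),ground(F["top"],177,221,25)),("fix",FIX,ground(F["top"],384,207,45))):
    y0=np.radians(18 if k=="bar" else -25)
    for vs in(["top"],["scene"],["top","scene"]):
        s,c=fit([(F[v],m(F[v],k),rois[k][v]) for v in vs],parts,[g[0],g[1],y0]);print(k,vs,s[:2].round(1),np.degrees(s[2]).round(2),round(c,3))
    for v in("top","scene"):
        x,y,w,h=rois[k][v];im=cv2.resize(F[v]["color"][y:y+h,x:x+w],None,fx=S,fy=S,interpolation=cv2.INTER_CUBIC)
        for P in parts+([box(-55,55,-32,32,6,6)] if k=="bar" else []):
            cs,_=cv2.findContours(sil(F[v],[P],s,rois[k][v]),0,2);cv2.drawContours(im,cs,-1,(0,0,255),1)
        im=cv2.resize(im,(395,295));vis.append(im)
cv2.imwrite("pics/fit0.png",np.vstack([np.hstack(vis[:2]),np.hstack(vis[2:])]))
E
```

```text
bar ['top'] [473.  278.8] 22.7 0.105
bar ['scene'] [459.8 271.8] 22.38 0.245
bar ['top', 'scene'] [471.3 277.3] 22.69 0.423
fix ['top'] [ 500.8 -223.4] -28.18 0.017
fix ['scene'] [ 500.6 -223.7] -27.38 0.049
fix ['top', 'scene'] [ 500.8 -223.4] -27.87 0.068
```

View pics/fit0.png

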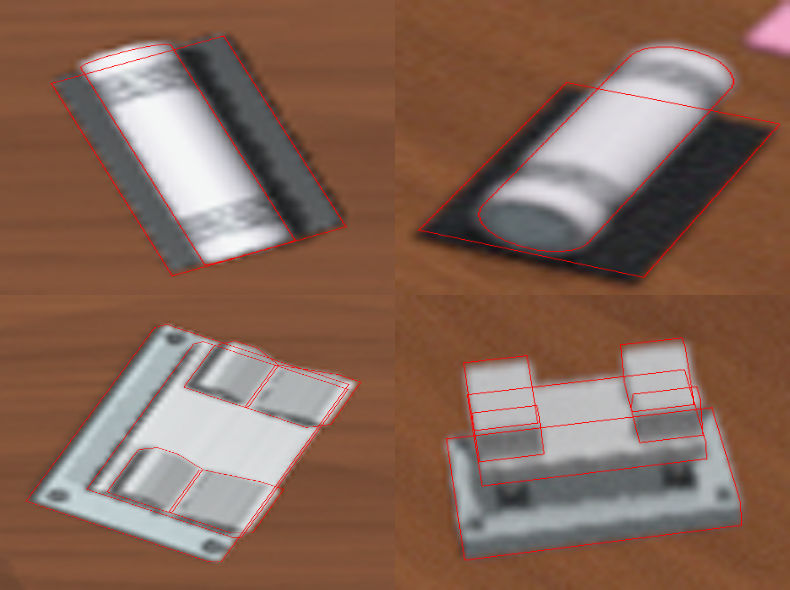

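The wireframes match both views. The barrel is at about (472, 278) with yaw 22.7°, and the fixture is at (500.8, -223.4) with yaw -27.9°. Next I move over the barrel.

Call:
{"method": "step_arm", "body": {"linear": [[0.6, -0.8, 0], [0.6, -0.8, 0], [0.6, -0.8, 0], [0.6, -0.8, 0], [0.6, -0.8, 0], [0.6, -0.8, 0], [0.6, -0.8, 0]], "turn": [0, 0, 0, 0, 0, 0, 0], "fingers": -1, "force": 12}}

```text
time_s: 1.08
ee_pos: [276.9, -261.4, 197.1]
ee_rot: [179.9, 0.0, 18.5]
force: [0.4, -0.3, 0.5]
gripper_width: 91.7
gripper_force: 0.0
```

Call:
{"method": "step_arm", "body": {"linear": [[0.6, -0.8, 0], [0.6, -0.8, 0], [0.6, -0.8, 0], [0.6, -0.8, 0], [0.6, -0.8, 0], [0.6, -0.8, 0], [0.6, -0.8, 0]], "turn": [0, 0, 0, 0, 0, 0, 0]}}

```text
time_s: 1.95
ee_pos: [371.8, 22.6, 196.7]
ee_rot: [180.0, 0.1, 18.4]
force: [0.0, 0.3, -0.4]
gripper_width: 91.2
gripper_force: 0.0
```

Call:
{"method": "step_arm", "body": {"linear": [[0.586, -0.698, 0.257], [0.586, -0.698, 0.257], [0.586, -0.698, 0.257], [0.586, -0.698, 0.257], [0.586, -0.698, 0.257], [0.586, -0.698, 0.257], [0.586, -0.698, 0.257], [0.586, -0.698, 0.257], [0.586, -0.698, 0.257], [0.586, -0.698, 0.257]], "turn": [-0.0118, -0.0118, -0.0118, -0.0118, -0.0118, -0.0118, -0.0118, -0.0118, -0.0118, -0.0118]}}

```text
time_s: 3.2
ee_pos: [472.1, 277.5, 120.2]
ee_rot: [180.0, -0.0, 22.6]
force: [-0.9, -0.2, 0.5]
gripper_width: 91.3
gripper_force: 0.0
```

Call:
{"method": "step_arm", "body": {"linear": [[0, 0, 0.1], [0, 0, 0.2], [0, 0, 0.28], [0, 0, 0.33], [0, 0, 0.33], [0, 0, 0.33]], "turn": [0, 0, 0, 0, 0, 0]}}

```text
time_s: 3.95
ee_pos: [472.8, 278.4, 21.7]
ee_rot: [-180.0, -0.1, 22.7]
force: [-0.6, -0.2, 0.3]
gripper_width: 91.1
gripper_force: 0.0
```

Call:
{"method": "step_arm", "body": {"linear": [[0, 0, 0], [0, 0, 0], [0, 0, 0], [0, 0, 0], [0, 0, 0], [0, 0, 0], [0, 0, 0], [0, 0, 0], [0, 0, 0], [0, 0, 0]], "turn": [0, 0, 0, 0, 0, 0, 0, 0, 0, 0], "fingers": 1, "force": 12}}

```text
time_s: 5.2
ee_pos: [472.9, 277.3, 22.5]
ee_rot: [179.9, -0.1, 22.7]
force: [-1.1, -4.5, 12.0]
gripper_width: 12.6
gripper_force: 10.5
```

The 12.6 mm opening doesn't fit a 32 mm barrel, so I'll look.

```bash
python3 - <<'E'
from workcell import env,cams
import cv2,numpy as np
v=[]
for n,(x,y,w,h) in(("scene",(240,110,170,170)),("top",(110,150,130,130))):
    f=cams.grab_frame(n)["color"][y:y+h,x:x+w];v.append(cv2.resize(f,(400,400),interpolation=cv2.INTER_CUBIC))
cv2.imwrite("pics/grip1.png",np.hstack(v))
s=env.state();print(s["gripper_width"],s["gripper_force"],s["force"],s["torque"])
E
```

```text
10.959618269657907 11.38830229640007 [-2.24750985 -4.43463922 15.01058196] [-0.80526624  0.23207546 -0.04547702]
```

View pics/grip1.png

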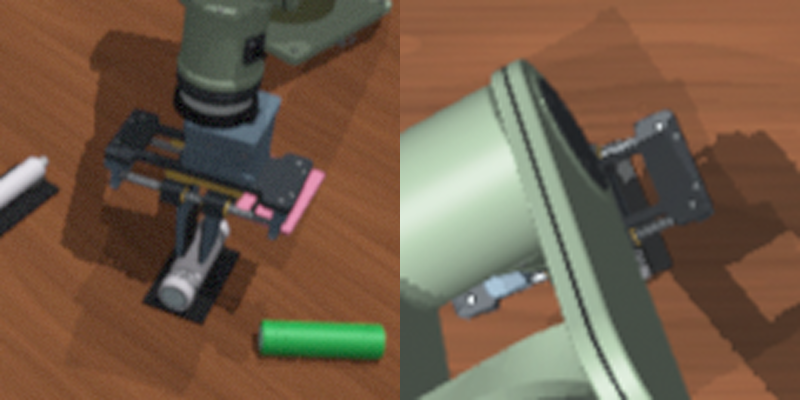

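The fingers have closed over the barrel's crown rather than around its sides, as if the tips were higher than assumed. I'll check the tip distance without moving anything.

```bash
python3 - <<'E'
from workcell import env
print(env.tips_ahead, [a for a in dir(env) if a[0]!="_"])
s=env.state();print(s["qpos"],s["ee_pos"],s["ee_rot"],s["gripper_width"])
E
```

```text
11.0 ['Unreachable', 'job_done', 'state', 'tips_ahead']
[ 29.24771975  25.58908625 106.58635458  -0.12753209  47.73896924
  96.60862296] [473.02180834 277.39466067  22.74148288] [ 1.79915957e+02 -9.58281615e-02  2.27248631e+01] 10.959618269657907
```

Call:
{"method": "step_arm", "body": {"linear": [[0, 0, 0], [0, 0, 0], [0, 0, 0], [0, 0, 0], [0, 0, 0], [0, 0, 0]], "turn": [0, 0, 0, 0, 0, 0], "fingers": -0.2}}

```text
time_s: 6.05
ee_pos: [472.1, 277.9, 20.7]
ee_rot: [180.0, 0.0, 22.7]
force: [0.0, -0.1, 0.7]
gripper_width: 55.0
gripper_force: 0.0
```

```bash
python3 - <<'E'
from h import *
from workcell import env,cams
f=cams.grab_frame("scene");x,y,w,h=(280,170,90,90)
im=cv2.resize(f["color"][y:y+h,x:x+w],None,fx=6.6,fy=6.6,interpolation=cv2.INTER_CUBIC)
s=env.state();p=s["ee_pos"];R=Ro.from_euler("xyz",s["ee_rot"],degrees=True).as_matrix()
for yy in(-27.5,27.5):
  for zz,c in((11,(0,0,255)),(-8,(0,255,0)),(0,(255,0,0))):
    q=(proj(f,np.array([p+R@[d,yy,zz] for d in(-16,16)]))-[x,y]+.5)*6.6
    cv2.line(im,*[tuple(int(v) for v in t) for t in q],c,1)
for P in cyl(25)+[box(-55,55,-32,32,6,6)]:
    q=(proj(f,place(P,(472,278,np.radians(22.7))))-[x,y]+.5)*6.6
    cv2.polylines(im,[cv2.convexHull(q.astype(np.int32))],True,(0,255,255),1)
cv2.imwrite("pics/grip2.png",im)
E
```

```text
(no output)
```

View pics/grip2.png

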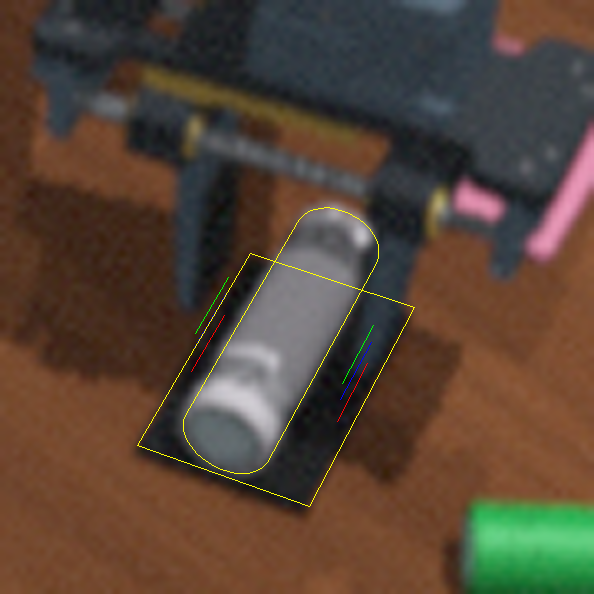

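Barrel and rest are unmoved. The finger ends sit about 10 px above the predicted tip line. That puts the tips roughly 25–30 mm higher than reported, which agrees with closing on the crown at z≈40. I'll go down in guarded steps, watching the force.

Call:
{"method": "step_arm", "body": {"linear": [[0, 0, 0.015], [0, 0, 0.03], [0, 0, 0.045], [0, 0, 0.06], [0, 0, 0.06], [0, 0, 0.06]], "turn": [0, 0, 0, 0, 0, 0]}}

```text
time_s: 6.85
ee_pos: [472.2, 278.0, 2.8]
ee_rot: [180.0, -0.0, 22.7]
force: [-0.7, -0.2, -0.7]
gripper_width: 54.5
gripper_force: 0.0
```

```bash
python3 - <<'E'
from h import *
from workcell import env,cams
f=cams.grab_frame("scene");x,y,w,h=(280,170,90,90)
im=cv2.resize(f["color"][y:y+h,x:x+w],None,fx=6.6,fy=6.6,interpolation=cv2.INTER_CUBIC)
im=cv2.convertScaleAbs(im,alpha=1.8,beta=20)
s=env.state();p=s["ee_pos"];R=Ro.from_euler("xyz",s["ee_rot"],degrees=True).as_matrix()
for yy in(-27.5,27.5):
  for zz,c in((11,(0,0,255)),(-18,(0,255,0))):
    q=(proj(f,np.array([p+R@[d,yy,zz] for d in(-16,16)]))-[x,y]+.5)*6.6
    cv2.line(im,*[tuple(int(v) for v in t) for t in q],c,1)
cv2.imwrite("pics/grip3.png",im);print(p,s["force"])
E
```

```text
[472.28199656 278.03779304   2.94876405] [-0.09672655 -0.21680337 -0.45547871]
```

View pics/grip3.png

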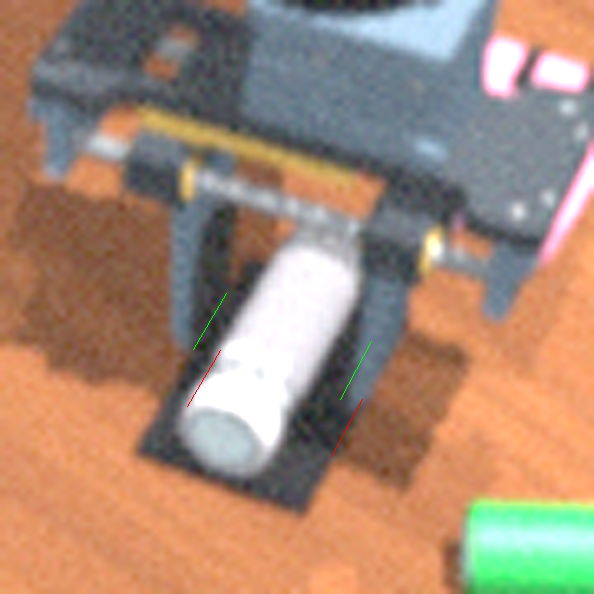

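The picture shows finger ends at about (188,347) and (355,400), on the green line 18 mm behind the reported TCP. So the tips are at z ≈ reported + 18, about 21 now. I'll go 12 mm lower with care, then close.

Call:
{"method": "step_arm", "body": {"linear": [[0, 0, 0.01], [0, 0, 0.02], [0, 0, 0.03], [0, 0, 0.037], [0, 0, 0.037], [0, 0, 0.037]], "turn": [0, 0, 0, 0, 0, 0]}}

```text
time_s: 7.65
ee_pos: [472.2, 278.0, -8.3]
ee_rot: [180.0, -0.0, 22.7]
force: [0.2, 0.5, 0.0]
gripper_width: 54.7
gripper_force: 0.0
```

Call:
{"method": "step_arm", "body": {"linear": [[0, 0, 0], [0, 0, 0], [0, 0, 0], [0, 0, 0], [0, 0, 0], [0, 0, 0], [0, 0, 0], [0, 0, 0]], "turn": [0, 0, 0, 0, 0, 0, 0, 0], "fingers": 1, "force": 12}}

```text
time_s: 8.65
ee_pos: [472.5, 277.1, -8.1]
ee_rot: [179.9, -0.0, 22.7]
force: [0.7, -5.2, 2.3]
gripper_width: 32.0
gripper_force: 12.0
```

The opening is 32.0 mm and the grip is 12 N, so the barrel is held. I lift it and then carry it over the fixture.

Call:
{"method": "step_arm", "body": {"linear": [[0, 0, -0.05], [0, 0, -0.12], [0, 0, -0.24], [0, 0, -0.36], [0, 0, -0.5], [0, 0, -0.5], [0, 0, -0.5], [0, 0, -0.5]], "turn": [0, 0, 0, 0, 0, 0, 0, 0]}}

```text
time_s: 9.65
ee_pos: [471.1, 277.6, 140.3]
ee_rot: [180.0, 0.2, 22.7]
force: [0.1, -0.0, -0.3]
gripper_width: 31.6
gripper_force: 12.0
```

Call:
{"method": "step_arm", "body": {"linear": [[-0.03, 0.09, 0], [-0.08, 0.225, 0], [-0.13, 0.37, 0], [-0.18, 0.51, 0], [-0.23, 0.65, 0], [-0.2785, 0.789, 0], [-0.2785, 0.789, 0]], "turn": [0, 0, 0, 0, 0, 0, 0]}}

```text
time_s: 10.52
ee_pos: [485.6, 25.1, 140.6]
ee_rot: [-180.0, 0.1, 22.4]
force: [0.1, -0.1, -1.2]
gripper_width: 32.0
gripper_force: 12.0
```

Call:
{"method": "step_arm", "body": {"linear": [[-0.03, 0.09, 0], [-0.08, 0.225, 0], [-0.13, 0.37, 0], [-0.18, 0.51, 0], [-0.23, 0.65, 0], [-0.2785, 0.789, 0], [-0.2785, 0.789, 0], [-0.2785, 0.789, 0], [-0.2785, 0.789, 0]], "turn": [0.02, 0.04, 0.06, 0.08, 0.1, 0.12, 0.1406, 0.1406, 0.1406]}}

```text
time_s: 11.65
ee_pos: [500.5, -222.2, 141.2]
ee_rot: [-180.0, 0.1, -27.8]
force: [-0.5, -0.2, -1.1]
gripper_width: 31.7
gripper_force: 12.0
```

```bash
python3 - <<'E'
from h import *
from workcell import env,cams
F={n:cams.grab_frame(n) for n in("scene","top")}
f=F["scene"];x,y,w,h=(130,50,130,130)
im=cv2.resize(f["color"][y:y+h,x:x+w],None,fx=4.5,fy=4.5,interpolation=cv2.INTER_CUBIC)
im=cv2.convertScaleAbs(im,alpha=1.4,beta=10)
s=env.state();p=s["ee_pos"];yaw=np.radians(s["ee_rot"][2])
P=place(cyl(p[2]+33)[0],(p[0],p[1],yaw))
q=(proj(f,P)-[x,y]+.5)*4.5;cv2.polylines(im,[cv2.convexHull(q.astype(np.int32))],True,(0,0,255),1)
cv2.imwrite("pics/carry.png",im);print(p,s["ee_rot"],s["force"],s["gripper_width"])
E
```

```text
[ 500.58630055 -222.35069821  141.57973246] [-1.79996808e+02  2.38991609e-02 -2.77956601e+01] [-0.14680393 -1.03741454 -2.34038311] 31.977921196350728
```

View pics/carry.png

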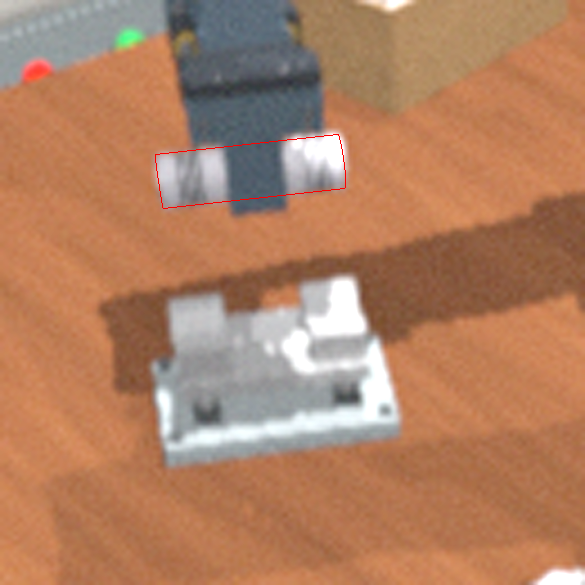

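The carried barrel matches the model (red outline centred, level, axis 33 mm above the reported TCP). Seating should come at a reported z of about 45.6. I'm going down to about 50.

Call:
{"method": "step_arm", "body": {"linear": [[0, 0, 0.05], [0, 0, 0.12], [0, 0, 0.19], [0, 0, 0.25], [0, 0, 0.28], [0, 0, 0.303], [0, 0, 0.303], [0, 0, 0.303]], "turn": [0, 0, 0, 0, 0, 0, 0, 0]}}

```text
time_s: 12.75
ee_pos: [501.0, -223.5, 51.4]
ee_rot: [180.0, -0.1, -27.9]
force: [-0.0, -0.2, -0.5]
gripper_width: 31.6
gripper_force: 12.0
```

Call:
{"method": "step_arm", "body": {"linear": [[0, 0, 0.003], [0, 0, 0.006], [0, 0, 0.009], [0, 0, 0.009]], "turn": [0, 0, 0, 0]}}

```text
time_s: 13.25
ee_pos: [500.5, -223.2, 48.1]
ee_rot: [180.0, 0.0, -27.9]
force: [-0.1, -1.0, -1.3]
gripper_width: 32.1
gripper_force: 12.0
```

Call:
{"method": "step_arm", "body": {"linear": [[0, 0, 0.002], [0, 0, 0.004], [0, 0, 0.006], [0, 0, 0.006], [0, 0, 0.006]], "turn": [0, 0, 0, 0, 0]}}

```text
time_s: 13.88
ee_pos: [500.6, -223.3, 46.4]
ee_rot: [180.0, -0.0, -27.9]
force: [-0.5, 0.2, -0.8]
gripper_width: 32.1
gripper_force: 12.0
```

Call:
{"method": "step_arm", "body": {"linear": [[0, 0, 0.002], [0, 0, 0.004], [0, 0, 0.004], [0, 0, 0.004]], "turn": [0, 0, 0, 0]}}

```text
time_s: 14.38
ee_pos: [500.6, -223.2, 45.3]
ee_rot: [-180.0, -0.0, -27.9]
force: [-0.6, 2.1, 1.2]
gripper_width: 31.8
gripper_force: 12.0
```

Contact has begun (force going from -0.8 to +1.2 N, with a little lateral). I release, let it settle, rise, and look.

Call:
{"method": "step_arm", "body": {"linear": [[0, 0, 0], [0, 0, 0], [0, 0, 0], [0, 0, 0], [0, 0, 0], [0, 0, 0], [0, 0, 0], [0, 0, 0]], "turn": [0, 0, 0, 0, 0, 0, 0, 0], "fingers": -0.2}}

```text
time_s: 15.38
ee_pos: [500.5, -223.3, 45.2]
ee_rot: [180.0, -0.0, -27.9]
force: [0.1, -0.6, 0.4]
gripper_width: 54.8
gripper_force: 0.0
```

Call:
{"method": "step_arm", "body": {"linear": [[0, 0, -0.03], [0, 0, -0.08], [0, 0, -0.14], [0, 0, -0.2], [0, 0, -0.2], [0, 0, -0.2]], "turn": [0, 0, 0, 0, 0, 0]}}

```text
time_s: 16.12
ee_pos: [500.3, -223.2, 105.1]
ee_rot: [180.0, 0.0, -27.9]
force: [-0.0, 0.1, 0.1]
gripper_width: 54.8
gripper_force: 0.0
```

Call:
{"method": "step_arm", "body": {"linear": [[0, 0, 0], [0, 0, 0], [0, 0, 0], [0, 0, 0], [0, 0, 0], [0, 0, 0], [0, 0, 0], [0, 0, 0], [0, 0, 0], [0, 0, 0]], "turn": [0, 0, 0, 0, 0, 0, 0, 0, 0, 0], "fingers": 1, "force": 5}}

```text
time_s: 17.38
ee_pos: [500.5, -223.2, 105.2]
ee_rot: [180.0, -0.0, -27.9]
force: [0.4, 0.5, -0.6]
gripper_width: 0.2
gripper_force: 0.0
```

```bash
python3 - <<'E'
from h import *
from workcell import env,cams
F={n:cams.grab_frame(n) for n in("scene","top")}
s=env.state();p=s["ee_pos"];yaw=np.radians(s["ee_rot"][2]);R=Ro.from_euler("xyz",s["ee_rot"],degrees=True).as_matrix()
v=[]
for n,(x,y,w,h) in(("scene",(140,70,100,100)),("top",(330,155,100,100))):
    f=F[n];k=4
    im=cv2.resize(f["color"][y:y+h,x:x+w],None,fx=k,fy=k,interpolation=cv2.INTER_CUBIC)
    im=cv2.convertScaleAbs(im,alpha=1.4,beta=10)
    q=(proj(f,place(cyl(78.6)[0],(500.8,-223.4,np.radians(-27.9))))-[x,y]+.5)*k;cv2.polylines(im,[cv2.convexHull(q.astype(np.int32))],True,(0,0,255),1)
    q=(proj(f,np.array([p+R@[d,0,-18] for d in(-16,16)]))-[x,y]+.5)*k
    cv2.line(im,*[tuple(int(c) for c in t) for t in q],(0,255,0),1);v.append(im)
cv2.imwrite("pics/seat.png",np.hstack(v));print(p,s["ee_rot"],s["force"],s["gripper_width"],s["time_s"])
E
```

```text
[ 500.52938343 -223.27600157  105.15561371] [ 1.79996110e+02 -4.30777401e-03 -2.79320863e+01] [-0.42597252 -0.62958254  0.18699338] 0.5543870799880808 17.475
```

View pics/seat.png

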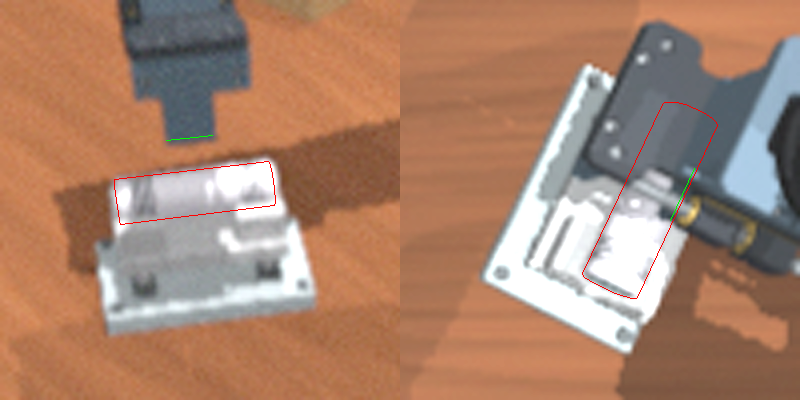

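In the scene view the barrel lies on the predicted seated outline (115–275, 162–223), and the tips are at the green line. The crown should be touched at a reported z of about 76.6. I come down, then press slowly.

Call:
{"method": "step_arm", "body": {"linear": [[0, 0, 0.03], [0, 0, 0.06], [0, 0, 0.08], [0, 0, 0.087], [0, 0, 0.087]], "turn": [0, 0, 0, 0, 0], "force": 20}}

```text
time_s: 18.1
ee_pos: [500.5, -223.3, 78.9]
ee_rot: [180.0, 0.0, -27.9]
force: [0.3, 0.1, 0.4]
gripper_width: 0.5
gripper_force: 0.0
```

Call:
{"method": "step_arm", "body": {"linear": [[0, 0, 0.002], [0, 0, 0.004], [0, 0, 0.006], [0, 0, 0.008], [0, 0, 0.01], [0, 0, 0.01], [0, 0, 0.01]], "turn": [0, 0, 0, 0, 0, 0, 0]}}

```text
time_s: 18.98
ee_pos: [500.7, -223.3, 76.2]
ee_rot: [180.0, -0.0, -27.9]
force: [-0.2, 0.5, 3.6]
gripper_width: 0.7
gripper_force: 1.9
```

Contact is at about 76.3 with 3.6 N. Pressing about 8 mm further.

Call:
{"method": "step_arm", "body": {"linear": [[0, 0, 0.003], [0, 0, 0.006], [0, 0, 0.009], [0, 0, 0.012], [0, 0, 0.015], [0, 0, 0.015]], "turn": [0, 0, 0, 0, 0, 0]}}

```text
time_s: 19.73
ee_pos: [500.7, -223.3, 71.8]
ee_rot: [180.0, -0.0, -27.9]
force: [-1.0, 1.4, 5.2]
gripper_width: 0.7
gripper_force: 3.2
```

Call:
{"method": "step_arm", "body": {"linear": [[0, 0, 0.003], [0, 0, 0.006], [0, 0, 0.009], [0, 0, 0.013], [0, 0, 0.013], [0, 0, 0.013], [0, 0, 0.013], [0, 0, 0.013]], "turn": [0, 0, 0, 0, 0, 0, 0, 0]}}

```text
time_s: 20.72
ee_pos: [500.7, -223.3, 68.3]
ee_rot: [180.0, -0.0, -27.9]
force: [-1.2, 0.1, 7.9]
gripper_width: 0.2
gripper_force: 4.3
```

```bash
python3 - <<'E'
from h import *
from workcell import env,cams
F={n:cams.grab_frame(n) for n in("scene","top")}
v=[]
for n,(x,y,w,h) in(("scene",(140,70,100,100)),("top",(330,155,100,100))):
    f=F[n];k=4
    im=cv2.resize(f["color"][y:y+h,x:x+w],None,fx=k,fy=k,interpolation=cv2.INTER_CUBIC)
    im=cv2.convertScaleAbs(im,alpha=1.2,beta=10)
    q=(proj(f,place(cyl(70.6)[0],(500.8,-223.4,np.radians(-27.9))))-[x,y]+.5)*k;cv2.polylines(im,[cv2.convexHull(q.astype(np.int32))],True,(0,0,255),1);v.append(im)
cv2.imwrite("pics/press.png",np.hstack(v))
for i in range(3):
    cams.grab_frame("top");s=env.state();print(s["ee_pos"],s["force"],s["torque"])
E
```

```text
[ 500.6928187  -223.35291181   68.34654566] [-1.34743679  0.98804154  8.7789175 ] [0.18879663 0.27811112 0.0145105 ]
[ 500.71543961 -223.35564848   68.34163426] [-1.44321121  0.80843185  8.13086889] [0.22138571 0.31919011 0.02716199]
[ 500.70489627 -223.35044861   68.33466886] [-1.66711355  0.11304657  8.32858081] [ 0.24633933  0.37033853 -0.00861202]
```

View pics/press.png

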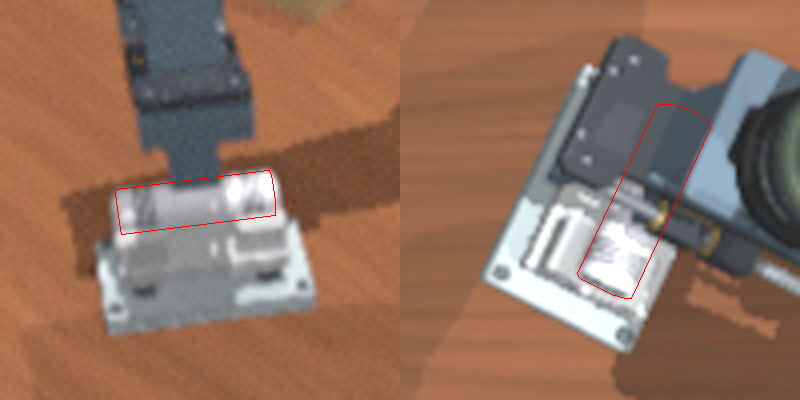

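The barrel matches the outline drawn 8 mm lower. Force is steady at about 8.3 N and balanced across the groove (about 0.3 N sideways), so I'm handing in.

```bash
python3 -c "
from workcell import env
print(env.job_done())"
```

```text
the job is handed in; nothing more can be done
None
```

I laid the barrel in the V-block and handed in while holding it pressed about 8 mm down at about 8 N, centred and balanced across the groove; no verdict came back, and my first grasp closed on its crown (tips ~29 mm higher than stated), pressing it with about 15 N before I corrected.

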